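# Clear the analyser deck and present the heaviest sample tin

### The arm

A 6-joint arm with a two-finger parallel gripper is mounted at the origin on the work surface. World frame = base frame: x ahead of the robot, y to its left, z up, the work surface at z = 0. Lengths are in m, angles in rad, forces in N, time in s.
With the tool pointing down it reaches from about 0.4 to 0.825 m from the base axis. Payload 7 kg.
Tool frame: the origin (TCP) lies at the very end of the fingers, on their centre line; the grasp point (between the pads) lies 19 mm behind it; z points along the fingers, y is the line along which they close (so a half turn about z gives the same grasp; the last joint's range is limited). The gripper opens to 88 mm and grips with 3 to 60 N. Pads are 19 mm wide; open, the fingers measure 130 mm over their backs; the gripper's body (78 mm by 193 mm) begins 47 mm behind the grasp point.
Start: joints at [1.594, 0.359, 0.012, 0, -1.224, -0.288], TCP at [0.177, 0.651, 0.227] pointing down, gripper open.
Joint ranges: [-3.07, 3.07], [-1.43, 2.12], [-1.02, 1.25], [-3.03, 1.67], [-3.05, -0], [-3.03, 3.03]. Speed limits (rad/s): [2.39, 2.39, 3.01, 3.14, 3.14, 3.14].

### API

Orientations are given as [roll, pitch, yaw] about the fixed x, y, z axes, in that order (R = Rz(yaw) Ry(pitch) Rx(roll)).
In Python, from station import arm, grab_frame gives the robot as it stands.
- The arm moves only by the tool jog_arm, never from a script. Its argument "deltas" is a list that holds one entry, the list of rows, each a list of 4 numbers: the shift along the tool's x, y, z in units of 60 mm (1.0 is 60 mm), then the turn about the tool's z in units of 5 degrees (1.0 is 5 degrees). A call has 1 to 8 rows; each row is the pose to reach, as a shift and turn from the pose commanded when the call began, along the tool's axes at that moment; what a row does not reach only later rows make up. A row lasts 1/8 s, in which the tool goes at most 62.5 mm and 10.7 degrees, less where a joint would pass 70% of its speed; a pose out of reach is approached as far as the arm can. A call with a gripper value outside its range is refused whole. "grip" is the finger opening in mm, from 0 to 87.6, set as the call begins (left out, the last holds). The fingers move at their own pace and stop on an object; "squeeze" is the grip in N (left out, the last holds). Time passes only in rows, so rows that repeat a pose let the fingers close. It gives the time, the measured TCP pose, the force, the opening and the grip force at its end, in the units of the state.
- arm.get_state(): the state, without advancing time (a new reading comes with each control period).
- grab_frame(name): name is "scene" or "top" or "wrist"; returns a dict with "img" (420x560x3 uint8, red, green, blue), "vfov" (degrees; the focal length in pixels is half the picture's height over the tangent of half this angle, whatever the lens; pixels are square), "cx", "cy" (the principal point, pixels), "dist_coeffs" ([k1, k2, p1, p2, k3] as OpenCV has them; the pictures are not rectified), "xyz" and "rotation" of the camera in the world. Camera axes: x right, y down, z forward; pixel columns grow to the right and rows downward; lengths in m; the calibration is good to about 2 mm. A picture is of the moment at which its call begins. There is no depth.
- arm.job_done(): hands the job in; it is judged then, once.
The state is a dict: "t": time; "q": joint angles; "qd": joint speeds; "joint_efforts": joint torques, N m; "eef_pos": TCP position; "ee_rot": TCP orientation; "force": force on the tool from outside, world axes, zero at the start; "moment": the same for the moment, N m; "width": finger opening in m; "gripper_force": force on a finger pad.
Only numpy, scipy, OpenCV 4.12 (cv2) and the standard library are available. Lean on these libraries where they do the work, as an engineer would, in place of code of your own. Each camera call takes 0.05 s, during which the arm holds its last target. There are 200 camera calls.

### The job

Put the two stone chips left over from the last sample off the black analyser's deck into the grey waste bin beside it. Then heft the three identical closed tins standing in the tray, and finish holding the heaviest one in the gripper, upright and still, centred about 5 cm above the analyser's round window, with the other two left standing in the tray. Keep all tins upright, never let a tin touch the analyser, and do not disturb the other things lying about.

Things in the scene. Friction and masses are not known exactly. Their poses are not given: they have to be found in the camera images.
- analyser: black bench analyser, a fixed box 240 mm (own x) by 250 mm (own y), its flat deck 120 mm above the counter. Origin: centre of its underside; z up. A sample press (fixed, not used) stands at the deck's rear edge: block, arm and 28 mm barrel, up to 92 mm above the deck, within x 66 to 112 mm and y -115 to -20 mm of the analyser's frame
- window (a point): centre of the round window (46 mm glass in a 62 mm steel ring, flush with the deck), at the middle of the analyser's deck, 120 mm above the counter; same axes as the analyser
- waste_bin: grey open-topped waste bin, fixed, 160 mm (own x) by 140 mm (own y), 95 mm high, walls 3 mm, standing close beside the analyser on its left (+y) side. Origin: centre of its underside; z up
- tray: shallow grey sample tray, fixed, 200 mm (own x) by 320 mm (own y), rim 15 mm high, floor and walls 4 mm thick. Origin: centre of its underside; z up. The tins stand in a row along its y, about 100 mm apart, somewhat staggered along its x
- tin_a: one of three identical-looking closed aluminium sample tins: plain upright cylinder 58 mm in diameter, 70 mm high, slip lid on top; starts standing in the tray. Origin: centre of its underside, z up. One of the three weighs 590 to 680 g, the other two 220 to 340 g each; which one can only be felt
- tin_b: one of three identical-looking closed aluminium sample tins: plain upright cylinder 58 mm in diameter, 70 mm high, slip lid on top; starts standing in the tray. Origin: centre of its underside, z up. One of the three weighs 590 to 680 g, the other two 220 to 340 g each; which one can only be felt
- tin_c: one of three identical-looking closed aluminium sample tins: plain upright cylinder 58 mm in diameter, 70 mm high, slip lid on top; starts standing in the tray. Origin: centre of its underside, z up. One of the three weighs 590 to 680 g, the other two 220 to 340 g each; which one can only be felt
- chip_1: grey-brown stone chip, about 34 x 26 mm and 25 mm high, lying on the analyser's deck, about 50 g. Its lower 15 mm are block-like: length 34 mm along its own x, width 26 mm along its own y (the easy way to pinch it), up is its z. Origin: centre of its underside
- chip_2: grey-brown stone chip, about 34 x 26 mm and 25 mm high, lying on the analyser's deck, about 50 g. Its lower 15 mm are block-like: length 34 mm along its own x, width 26 mm along its own y (the easy way to pinch it), up is its z. Origin: centre of its underside
- ref_disc: steel reference disc with a brass centre, 40 mm in diameter, 12 mm thick, lying loose on the deck between the window and the rear left corner; it stays there. Origin: centre of its underside
- spatula: flat steel spatula 203 mm long (own y), 5 mm thick, lying in the tray along its far edge, beyond the tins; to be left alone. Origin: near its middle, on its underside
- wash_bottle: white plastic bottle, 64 mm in diameter, 160 mm high, beyond the tray; to be left alone. Origin: centre of its underside
- jar: small amber jar, 48 mm in diameter, 55 mm high, beyond the tray; to be left alone. Origin: centre of its underside
- tape_roll: yellow roll of tape lying flat, 90 mm in diameter, 24 mm high, between the robot and the waste bin; to be left alone. Origin: centre of its underside
- marker: black and white marker pen, 131 mm long (own x), 15 mm thick, lying beyond the tray; to be left alone. Origin: near its middle, on its underside
Mind the look-alikes: they are no part of the job. What is shaped like the tin_b but yellow is not meant.

How it is judged:
On the way, in this order (a step that is already met when the one before it is completed fails the run):
1. both stone chips lie in the waste bin (x of chip_1 in the frame of waste_bin between -0.08 and 0.08 m and y of chip_1 in the frame of waste_bin between -0.07 and 0.07 m and z of each of chip_1, chip_2 in the frame of waste_bin below 0.07 m and x of chip_2 in the frame of waste_bin between -0.08 and 0.08 m and y of chip_2 in the frame of waste_bin between -0.07 and 0.07 m), for 0.2 s.
2. the heaviest tin is held by the gripper over the analyser's window, the two light ones being left in the tray (((contact force between the fingers and tin_a above 2 N and z of tin_a in the frame of window above 0.02 m and horizontal distance between tin_a and window below 0.03 m and contact force between tin_b and tray between 1 and 4.5 N and contact force between tin_c and tray between 1 and 4.5 N) or (contact force between the fingers and tin_b above 2 N and z of tin_b in the frame of window above 0.02 m and horizontal distance between tin_b and window below 0.03 m and contact force between tin_a and tray between 1 and 4.5 N and contact force between tin_c and tray between 1 and 4.5 N) or (contact force between the fingers and tin_c above 2 N and z of tin_c in the frame of window above 0.02 m and horizontal distance between tin_c and window below 0.03 m and contact force between tin_a and tray between 1 and 4.5 N and contact force between tin_b and tray between 1 and 4.5 N))), for 0.2 s.
At the end, for the whole second after the job is handed in: The heaviest tin hangs in the fingers, still, upright within 0.2 rad, within 30 mm of the window's centre, its underside 20 to 90 mm above it, touching nothing else; the two light tins (under 4.5 N each on the tray) stand upright on the tray's floor; both chips lie in the bin (all of step 1 and angle between each of tin_a, tin_b, tin_c's own z axis and vertical below 0.2 rad and linear speed of each of tin_a, tin_b, tin_c below 0.03 m/s and ((contact force between the fingers and tin_a above 2 N and z of tin_a in the frame of window between 0.02 and 0.09 m and horizontal distance between tin_a and window below 0.03 m and contact force between tin_b and tray between 1 and 4.5 N and contact force between tin_c and tray between 1 and 4.5 N and z of tin_b in the frame of tray between 0.002 and 0.012 m and z of tin_c in the frame of tray between 0.002 and 0.012 m) or (contact force between the fingers and tin_b above 2 N and z of tin_b in the frame of window between 0.02 and 0.09 m and horizontal distance between tin_b and window below 0.03 m and contact force between tin_a and tray between 1 and 4.5 N and contact force between tin_c and tray between 1 and 4.5 N and z of tin_a in the frame of tray between 0.002 and 0.012 m and z of tin_c in the frame of tray between 0.002 and 0.012 m) or (contact force between the fingers and tin_c above 2 N and z of tin_c in the frame of window between 0.02 and 0.09 m and horizontal distance between tin_c and window below 0.03 m and contact force between tin_a and tray between 1 and 4.5 N and contact force between tin_b and tray between 1 and 4.5 N and z of tin_a in the frame of tray between 0.002 and 0.012 m and z of tin_b in the frame of tray between 0.002 and 0.012 m))); the arm keeps its last pose, push and grip.
It fails at once if a tin is tipped over (beyond 0.5 rad) (angle between any of tin_a, tin_b, tin_c's own z axis and vertical above 0.5 rad).
It fails at once if a tin touches the analyser (contact force between any of tin_a, tin_b, tin_c and analyser above 0.5 N).
It fails at once if another thing is moved more than 25 mm (distance of any of ref_disc, spatula, wash_bottle, jar, tape_roll, marker from where it was at the start of the episode above 0.025 m).
It also fails if it takes over 72 s, if anything falls off the work surface, if the arm or the gripper's body presses on something with over 40 N, if the wrist force passes 120 N, or if a joint passes its speed limit or range.

## Working session

There is one attempt and no reset: what is moved stays moved. The work goes in short steps, Python scripts to look and compute and a tool call to move; the robot and the scene stay as the last step left them, time stands still between calls to the robot, and variables do not carry over. Pictures are saved under pics/ and viewed, at most 10 in all, crops included, and the job is handed in when it is done.

Besides the shell and the picture viewer there is one more tool, called after "Call:" as a command line: name --argument value ..., lists and objects as JSON in quotes. jog_arm: Moves the arm, as the interface text tells. Its arguments: {"type":"object","properties":{"deltas":{"type":"array"},"grip":{"type":"number"},"squeeze":{"type":"number"}},"required":["deltas"]}

```bash
mkdir -p pics; cat > h.py <<'E'
import numpy as np,cv2,pickle
from station import arm,grab_frame
def snap(name,tag):
    f=grab_frame(name); pickle.dump(f,open(f'pics/{tag}.pkl','wb'))
    cv2.imwrite(f'pics/{tag}.png',f['img'][:,:,::-1]); return f
def load(tag): return pickle.load(open(f'pics/{tag}.pkl','rb'))
def K(f):
    F=f['img'].shape[0]/2/np.tan(np.radians(f['vfov'])/2)
    return np.array([[F,0,f['cx']],[0,F,f['cy']],[0,0,1]])
def ray(f,p):
    u=cv2.undistortPoints(np.array([[p]],float),K(f),np.array(f['dist_coeffs'],float))[0,0]
    return np.array(f['xyz']),np.array(f['rotation'])@np.array([u[0],u[1],1])
def at(f,p,z):
    o,d=ray(f,p); return o+d*(z-o[2])/d[2]
def tri(obs):
    A=np.zeros((3,3));b=np.zeros(3)
    for f,p in obs:
        o,d=ray(f,p); d=d/np.linalg.norm(d); M=np.eye(3)-np.outer(d,d); A+=M;b+=M@o
    X=np.linalg.solve(A,b); return X
def proj(f,X):
    R=np.array(f['rotation']);t=-R.T@np.array(f['xyz'])
    return cv2.projectPoints(np.array(X,float).reshape(-1,3),cv2.Rodrigues(R.T)[0],t,K(f),np.array(f['dist_coeffs'],float))[0][:,0]
E
python3 - <<'E'
from h import *
a=snap('scene','s0');b=snap('top','t0');c=snap('wrist','w0')
for f in(a,b,c):print(f['vfov'],f['xyz'],np.round(f['rotation'],3).tolist(),f['dist_coeffs'])
s=arm.get_state();print(s['t'],s['eef_pos'],s['ee_rot'],s['force'],s['width'])
big=np.vstack([np.hstack([a['img'],b['img']])])
cv2.imwrite('pics/st.png',cv2.resize(b['img'],(784,588),interpolation=cv2.INTER_CUBIC)[:,:,::-1])
cv2.imwrite('pics/ss.png',cv2.resize(a['img'],(784,588),interpolation=cv2.INTER_CUBIC)[:,:,::-1])
E
```

```text
45.04019346671537 [ 1.08626116 -0.36657134  1.04179886] [-2.525, 0.006, 0.974] [-0.04198646  0.          0.          0.          0.        ]
55.23527299936791 [0.32923765 0.01090684 0.92486627] [-2.903, 0.004, -1.665] [-0.00380997  0.          0.          0.          0.        ]
60.30025475504324 [0.24848102 0.63118963 0.38505556] [2.855, -0.001, -1.835] [-0.00684345  0.          0.          0.          0.        ]
0.15 [0.17659672 0.65111702 0.2258426 ] [ 3.14033223e+00 -1.17914850e-04 -2.64933345e-01] [ 0.62324844  0.47891397 -0.1856366 ] 0.0872617075647118
```

View pics/st.png

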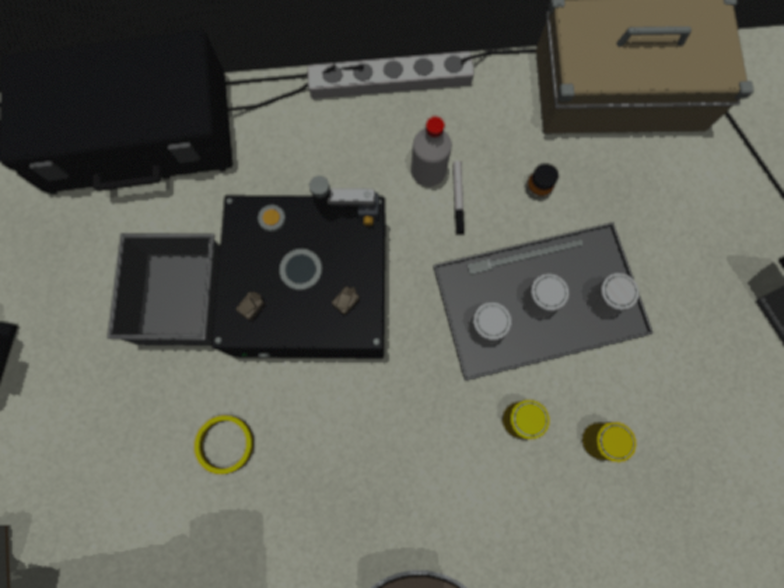

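View pics/ss.png

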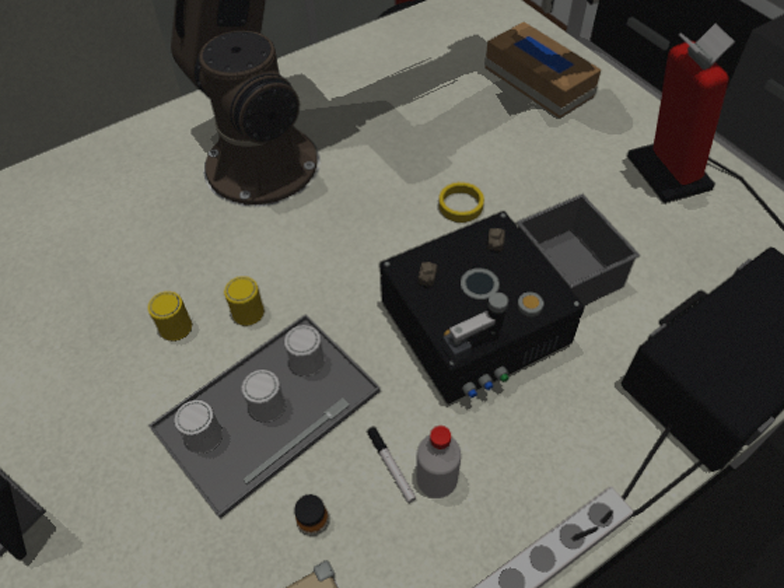

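The top view (784 px wide) shows chips at (250,305) and (346,299), window (301,269), disc (271,217), and bin around (163,288). White tins are at (492,320), (550,291) and (620,290). The look-alikes are the yellow tins at (530,420) and (616,442), which I won't use. In the scene view the chips are at (496,238) and (428,273), and the tins at (304,340), (262,385) and (195,417). Next I'll take a close crop to check.

```bash
sed -i "s/^def ray/from scipy.spatial.transform import Rotation as Ro\ndef Rm(f): return Ro.from_euler('xyz',f['rotation']).as_matrix()\ndef ray/; s/np.array(f\['rotation'\])@np/Rm(f)@np/; s/R=np.array(f\['rotation'\])/R=Rm(f)/" h.py
python3 - <<'E'
from h import *
a=load('s0')['img'];b=load('t0')['img']
def crop(im,x,y,w,h,s): return cv2.resize(im[y:y+h,x:x+w],(w*s,h*s),interpolation=cv2.INTER_CUBIC)
# top deck 150..280 x 135..260 ; scale 3 -> 390x300 
c1=crop(b,160,195,100,37,8)[:, :800]     # chips top  800x296
c2=crop(a,290,155,80,50,5); c3=crop(b,330,190,130,60,3)
o=np.zeros((600,800,3),np.uint8);o[:296]=c1;o[300:550,:400]=c2;o[300:480,405:795]=c3
o=cv2.convertScaleAbs(o,alpha=1.6);cv2.imwrite('pics/c1.png',o[:,:,::-1])
t,s=load('t0'),load('s0');k=1/1.4
for n,p,q in [('chipL',(250,305),(496,238)),('chipR',(346,299),(428,273)),('win',(301,269),(480,284)),('tin1',(492,320),(304,340)),('tin2',(550,291),(262,385)),('tin3',(620,290),(195,417)),('disc',(271,217),(531,303))]:
    p=np.array(p)*k;q=np.array(q)*k
    print(n,tri([(t,p),(s,q)]).round(3),at(t,p,.12).round(3),at(t,p,.07).round(3))
for n,p,z in [('an',(229,196),.12),('an',(385,198),.12),('an',(384,348),.12),('an',(215,343),.12),('bin',(122,236),.095),('bin',(213,236),.095),('bin',(208,342),.095),('bin',(110,340),.095),('tray',(435,266),.015),('tray',(613,226),.015),('tray',(650,331),.015),('tray',(466,378),.015)]:
    print(n,at(t,np.array(p)*k,z).round(3))
E
```

```text
chipL [0.522 0.196 0.132] [0.525 0.198 0.12 ] [0.537 0.21  0.07 ]
chipR [0.518 0.058 0.132] [0.521 0.057 0.12 ] [0.532 0.06  0.07 ]
win [0.575 0.122 0.115] [0.573 0.12  0.12 ] [0.588 0.127 0.07 ]
tin1 [ 0.479 -0.16   0.072] [ 0.469 -0.152  0.12 ] [ 0.478 -0.162  0.07 ]
tin2 [ 0.515 -0.256  0.074] [ 0.504 -0.243  0.12 ] [ 0.515 -0.259  0.07 ]
tin3 [ 0.506 -0.365  0.073] [ 0.496 -0.346  0.12 ] [ 0.506 -0.369  0.07 ]
disc [0.657 0.161 0.127] [0.659 0.161 0.12 ] [0.68 0.17 0.07]
an [0.7   0.224 0.12 ]
an [ 0.674 -0.015  0.12 ]
an [0.443 0.008 0.12 ]
an [0.473 0.25  0.12 ]
bin [0.66  0.399 0.095]
bin [0.647 0.257 0.095]
bin [0.48  0.268 0.095]
bin [0.497 0.414 0.095]
tray [ 0.588 -0.091  0.015]
tray [ 0.63  -0.403  0.015]
tray [ 0.445 -0.429  0.015]
tray [ 0.397 -0.119  0.015]
```

View pics/c1.png

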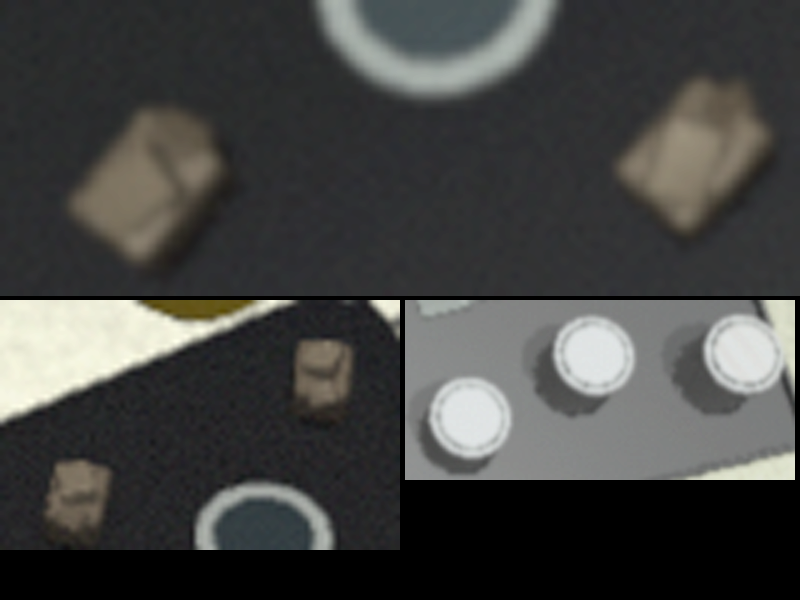

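Three identical white tins, chips at 45°. In the top crop, the left chip's corners are (70,200), (148,106), (226,170) and (150,265). The right chip's are (615,165), (710,78), (775,140) and (690,235).

```bash
cat >> h.py <<'E'
def go(x,y,z,yaw,cur=None):
    """print the final row (tool units) from the present pose to a tool-down pose"""
    s=arm.get_state(); p=np.array(s['eef_pos']) if cur is None else np.array(cur[:3]); w=s['ee_rot'][2] if cur is None else cur[3]
    R=np.array([[np.cos(w),np.sin(w),0],[np.sin(w),-np.cos(w),0],[0,0,-1]])
    d=R.T@(np.array([x,y,z])-p)/.06
    a=(w-yaw+np.pi/2)%np.pi-np.pi/2
    print('from',p.round(4),round(w,4),'row',d.round(3).tolist(),round(np.degrees(a)/5,3),'dist',round(np.linalg.norm(d)*60,1))
E
python3 - <<'E'
from h import *
t=load('t0')
P=lambda p,z:at(t,(160+p[0]/8-.4375,195+p[1]/8-.4375),z)
for c,l in [([(70,200),(148,106),(226,170),(150,265)],[((70,200),(148,106)),((150,265),(226,170))]),([(615,165),(710,78),(775,140),(690,235)],[((615,165),(710,78)),((690,235),(775,140))])]:
    pts=np.array([P(p,.133) for p in c]);print('c',pts.mean(0).round(4), [np.linalg.norm(pts[i]-pts[i-1]).round(3) for i in range(4)])
    for a,b in l:
        d=P(b,.133)-P(a,.133);print('long angle',np.degrees(np.arctan2(d[1],d[0])).round(1))
go(.522,.197,.2,-.785)
print(arm.get_state()['eef_pos'])
E
```

```text
c [0.5221 0.1958 0.133 ] [np.float64(0.027), np.float64(0.031), np.float64(0.027), np.float64(0.03)]
long angle -42.2
long angle -41.5
c [0.5169 0.057  0.133 ] [np.float64(0.026), np.float64(0.033), np.float64(0.023), np.float64(0.032)]
long angle -51.6
long angle -46.1
from [0.1766 0.6511 0.2258] -0.2649 row [7.538, 5.797, 0.431] 5.96 dist 571.1
[0.17659672 0.65111702 0.2258426 ]
```

Call:
jog_arm --deltas '[[[0.5,0.4,0,0.5],[1.4,1.1,0,1],[2.3,1.8,0,2],[3.2,2.5,0,3],[4.1,3.2,0,4],[5.0,3.9,0,5],[5.9,4.5,0,6],[6.6,5.1,0,6]]]' --grip 60 --squeeze 15

```text
t: 1.15
eef_pos: [0.4651, 0.2707, 0.2266]
ee_rot: [-3.141, 0.0, -0.789]
force: [0.7, -0.1, 0.3]
width: 0.0601
gripper_force: 0.0
```

```bash
python3 - <<'E'
from h import *
go(.522,.196,.2,-.73)
E
```

```text
from [0.4651 0.2707 0.2266] -0.7893 row [1.551, 0.204, 0.444] -0.68 dist 97.6
```

Call:
jog_arm --deltas '[[[0.8,0.1,0.2,-0.3],[1.4,0.2,0.4,-0.7],[1.55,0.2,0.45,-0.7],[1.55,0.2,0.45,-0.7]]]'

```text
t: 1.65
eef_pos: [0.5213, 0.1976, 0.1993]
ee_rot: [3.141, 0.0, -0.729]
force: [0.3, 0.7, -0.1]
width: 0.0599
gripper_force: 0.0
```

```bash
python3 - <<'E'
from h import *
f=snap('wrist','w1'); s=arm.get_state();print(s['eef_pos'],s['ee_rot'],s['width'])
print(proj(f,[[.522,.196,.12],[.522,.196,.145],[.517,.057,.12],[.573,.12,.12]]))
im=cv2.convertScaleAbs(cv2.resize(f['img'],(784,588)),alpha=1.6);cv2.imwrite('pics/w1b.png',im[:,:,::-1])
E
```

```text
[0.52118784 0.19824854 0.19964396] [ 3.14158451e+00  1.31551477e-05 -7.27896429e-01] 0.05997040590487664
[[277.72853929 208.7059953 ]
 [277.69344718 220.49763682]
 [449.56059963  72.32243544]
 [314.25023096  72.38984165]]
```

View pics/w1b.png

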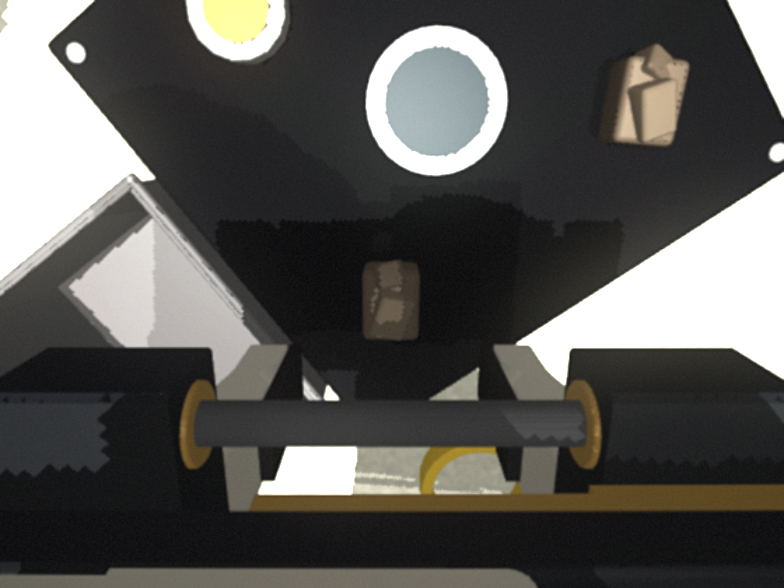

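The chip sits at (391,300) between the fingers with its sides along tool x. That agrees with the prediction (389,300), and the window matches too at (437,100).

Call:
jog_arm --deltas '[[[0.03,0,0.6,0],[0.03,0,1.1,0],[0.03,0,1.26,0],[0.03,0,1.26,0],[0.03,0,1.26,0]]]'

```text
t: 2.33
eef_pos: [0.5233, 0.1976, 0.1254]
ee_rot: [-3.139, -0.001, -0.726]
force: [0.9, 0.3, 0.5]
width: 0.0599
gripper_force: 0.0
```

Call:
jog_arm --deltas '[[[0,0,0,0],[0,0,0,0],[0,0,0,0],[0,0,0,0],[0,0,0,0]]]' --grip 0

```text
t: 2.95
eef_pos: [0.5226, 0.1966, 0.124]
ee_rot: [3.142, -0.0, -0.727]
force: [-0.4, -0.2, 1.5]
width: 0.0259
gripper_force: 15.0
```

```bash
python3 - <<'E'
from h import *
print(arm.get_state()['width'])
go(.571,.337,.2,-.1)
go(.571,.337,.2,-.73)
E
```

```text
0.02585798662943314
from [0.5226 0.1966 0.124 ] -0.7273 row [-0.953, -2.283, -1.266] -7.189 dist 166.8
from [0.5226 0.1966 0.124 ] -0.7273 row [-0.953, -2.283, -1.266] 0.031 dist 166.8
```

Call:
jog_arm --deltas '[[[0,0,-0.8,0],[-0.3,-0.8,-1.2,-2],[-0.6,-1.6,-1.2,-4],[-0.95,-2.28,-1.2,-6],[-0.95,-2.28,-0.4,-7],[-0.95,-2.28,0.4,-7.2],[-0.95,-2.28,0.6,-7.2],[-0.95,-2.28,0.6,-7.2]]]'

```text
t: 3.95
eef_pos: [0.5712, 0.3366, 0.088]
ee_rot: [3.141, 0.0, -0.099]
force: [0.2, 0.6, 0.1]
width: 0.0258
gripper_force: 15.0
```

Call:
jog_arm --deltas '[[[0,0,0,0],[0,0,0,0],[0,0,0,0]]]' --grip 60

```text
t: 4.32
eef_pos: [0.5714, 0.3371, 0.0893]
ee_rot: [-3.14, -0.001, -0.099]
force: [0.6, -0.2, -0.5]
width: 0.0501
gripper_force: 0.0
```

```bash
python3 - <<'E'
from h import *
go(.571,.337,.2,-.87)
go(.517,.057,.2,-.87)
go(.517,.057,.123,-.87)
E
```

```text
from [0.5714 0.3371 0.0893] -0.0991 row [-0.007, 0.003, -1.845] 8.834 dist 110.7
from [0.5714 0.3371 0.0893] -0.0991 row [-0.441, 4.736, -1.845] 8.834 dist 306.1
from [0.5714 0.3371 0.0893] -0.0991 row [-0.441, 4.736, -0.562] 8.834 dist 287.4
```

Call:
jog_arm --deltas '[[[0,0,-0.7,0],[0,0.2,-1.5,1],[-0.1,1.0,-1.9,2.5],[-0.2,2.0,-1.9,4],[-0.3,3.0,-1.9,6],[-0.44,4.0,-1.9,8],[-0.44,4.73,-1.9,8.8],[-0.44,4.73,-1.9,8.8]]]'

```text
t: 5.32
eef_pos: [0.5161, 0.0546, 0.2029]
ee_rot: [-3.14, -0.0, -0.871]
force: [-0.5, 0.3, -0.2]
width: 0.06
gripper_force: 0.0
```

```bash
python3 - <<'E'
from h import *
f=snap('wrist','w2'); s=arm.get_state();print(s['eef_pos'],s['ee_rot'],s['width'])
print(proj(f,[[.517,.057,.12],[.517,.057,.145]])*1.4)
go(.517,.057,.123,-.87)
im=cv2.convertScaleAbs(cv2.resize(f['img'],(784,588)),alpha=1.6);cv2.imwrite('pics/w2b.png',im[:,:,::-1])
E
```

```text
[0.51666209 0.05583004 0.20287718] [-3.13993377e+00 -4.08897026e-04 -8.68998009e-01] 0.05982742994106759
[[382.76016651 295.90696865]
 [381.98152393 312.45666289]]
from [0.5167 0.0558 0.2029] -0.869 row [-0.011, -0.017, 1.331] 0.011 dist 79.9
```

View pics/w2b.png

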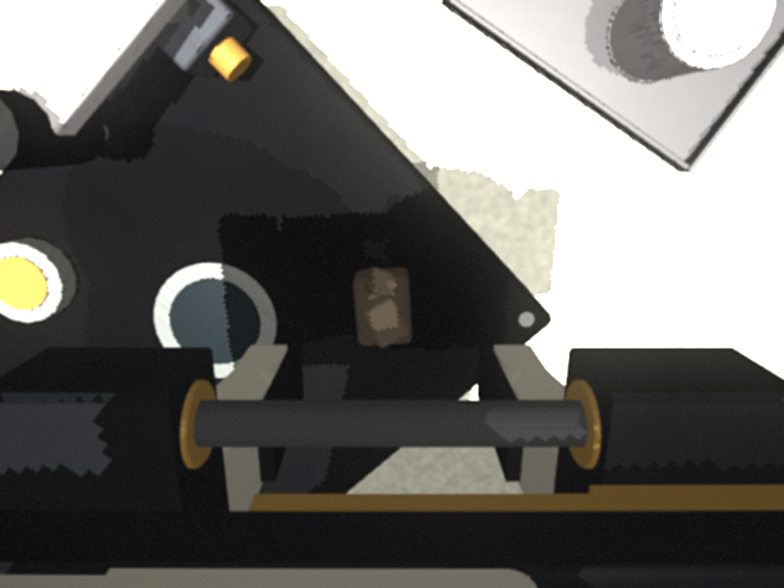

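Chip 2 is at (382,305), between the fingers and aligned as predicted, so I'll grasp it.

Call:
jog_arm --deltas '[[[0,0,0.6,0],[0,0,1.1,0],[0,0,1.32,0],[0,0,1.32,0],[0,0,1.32,0]]]'

```text
t: 6.0
eef_pos: [0.5174, 0.0575, 0.1238]
ee_rot: [-3.14, -0.001, -0.866]
force: [0.7, -0.4, 0.6]
width: 0.0596
gripper_force: 0.0
```

Call:
jog_arm --deltas '[[[0,0,0,0],[0,0,0,0],[0,0,0,0],[0,0,0,0],[0,0,0,0]]]' --grip 0

```text
t: 6.62
eef_pos: [0.5168, 0.057, 0.1229]
ee_rot: [-3.141, -0.0, -0.867]
force: [-0.4, 0.8, 1.5]
width: 0.026
gripper_force: 14.9
```

```bash
python3 - <<'E'
from h import *
print(arm.get_state()['width'])
go(.571,.337,.088,-.1)
E
```

```text
0.025965742258973936
from [0.5168 0.057  0.1229] -0.8669 row [-2.973, -3.709, 0.582] -8.789 dist 287.3
```

Call:
jog_arm --deltas '[[[0,0,-0.8,0],[-0.4,-0.5,-1.25,-1],[-1.0,-1.25,-1.25,-3],[-1.6,-2.0,-1.25,-5],[-2.2,-2.75,-1.25,-7],[-2.97,-3.7,-1.25,-8.8],[-2.97,-3.7,-1.25,-8.8],[-2.97,-3.7,-0.5,-8.8]]]'

```text
t: 7.62
eef_pos: [0.5724, 0.3391, 0.155]
ee_rot: [-3.137, -0.005, -0.098]
force: [-0.3, 0.3, -1.4]
width: 0.0263
gripper_force: 14.9
```

```bash
python3 - <<'E'
from h import *
go(.571,.337,.088,-.1)
E
```

```text
from [0.5724 0.3391 0.155 ] -0.0979 row [-0.019, 0.038, 1.117] 0.024 dist 67.1
```

Call:
jog_arm --deltas '[[[0,0,0.7,0],[0,0,1.1,0],[0,0,1.1,0],[0,0,1.1,0]]]'

```text
t: 8.12
eef_pos: [0.5713, 0.3366, 0.088]
ee_rot: [-3.141, -0.001, -0.099]
force: [0.7, -0.4, 0.0]
width: 0.0259
gripper_force: 14.9
```

Call:
jog_arm --deltas '[[[0,0,0,0],[0,0,0,0],[0,0,0,0],[0,0,-1,0],[0,0,-2,0],[0,0,-2,0]]]' --grip 60

```text
t: 8.88
eef_pos: [0.5731, 0.3383, 0.2135]
ee_rot: [-3.134, -0.008, -0.098]
force: [0.3, 0.2, -1.5]
width: 0.0597
gripper_force: 0.0
```

```bash
python3 - <<'E'
from h import *
f=snap('top','t1');b=f['img']
im=cv2.convertScaleAbs(cv2.resize(b[150:270,60:200],(560,480),interpolation=cv2.INTER_CUBIC),alpha=1.8);cv2.imwrite('pics/b.png',im[:,:,::-1])
# refine tins by circle fit of lid in both views
for tag in('t0','s0'):
    g=load(tag);h=cv2.cvtColor(g['img'],cv2.COLOR_RGB2HSV);m=((h[...,2]>115)&(h[...,1]<40)).astype(np.uint8)
    for p in ([(492,320),(550,291),(620,290)] if tag=='t0' else [(304,338),(262,383),(195,415)]):
        u=np.array(p)/1.4;n,l,st,ce=cv2.connectedComponentsWithStats(m,connectivity=4)
        k=l[int(u[1]),int(u[0])];print(tag,u.round(1),st[k],ce[k].round(1),at(g,ce[k],.07).round(4) if k else'')
go(.479,-.161,.16,0.)
E
```

```text
t0 [351.4 228.6] [339 216  26  26 523] [351.5 228.5] [ 0.478  -0.1628  0.07  ]
t0 [392.9 207.9] [380 196  26  25 498] [392.8 207.9] [ 0.515 -0.259  0.07 ]
t0 [442.9 207.1] [     0     39    560    381 139704] [294.1 265.8] [ 0.4098 -0.0306  0.07  ]
s0 [217.1 241.4] [203 232  26  22 401] [215.4 242.5] [ 0.4755 -0.1606  0.07  ]
s0 [187.1 273.6] [173 264  26  24 449] [185.4 275.1] [ 0.5123 -0.2564  0.07  ]
s0 [139.3 296.4] [125 286  27  24 463] [137.7 297.7] [ 0.5037 -0.3664  0.07  ]
from [0.5716 0.3374 0.2101] -0.0989 row [-0.715, 8.419, 0.836] -1.133 dist 509.4
```

View pics/b.png

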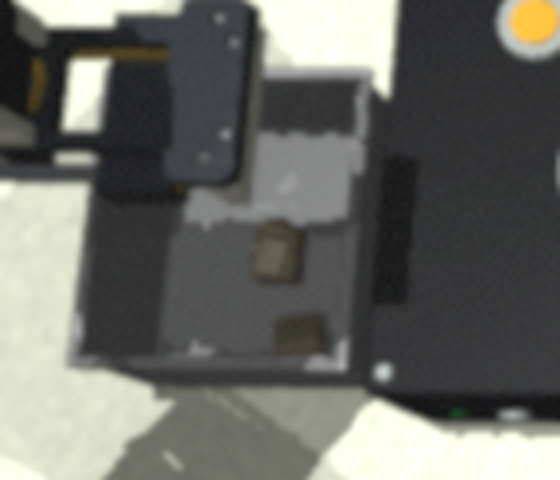

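Both chips lie in the bin, at crop positions (278,250) and (300,335). Next I'll go to the tins, closing the gripper across the row.

Call:
jog_arm --deltas '[[[0,0.5,0,1],[-0.1,1.5,0,3],[-0.2,2.5,0,5],[-0.3,3.5,0,7],[-0.4,4.5,0,9],[-0.5,5.5,0,11],[-0.6,6.5,0,13],[-0.7,7.5,0,15]]]' --grip 87 --squeeze 30

```text
t: 9.93
eef_pos: [0.483, -0.1088, 0.2061]
ee_rot: [3.141, 0.0, -1.413]
force: [0.8, -0.3, 0.5]
width: 0.0868
gripper_force: 0.0
```

```bash
python3 - <<'E'
from h import *
go(.477,-.162,.13,-1.43)
t=load('t0')
for p in[(480,268),(580,243),(530,420),(616,442)]:print(at(t,np.array(p)/1.4,.01 if p[1]<300 else .07).round(3))
E
```

```text
from [ 0.483  -0.1088  0.2061] -1.4134 row [0.86, 0.238, 1.268] 0.19 dist 93.0
[ 0.579 -0.167  0.01 ]
[ 0.607 -0.343  0.01 ]
[ 0.323 -0.198  0.07 ]
[ 0.28  -0.319  0.07 ]
```

Call:
jog_arm --deltas '[[[0.5,0.1,0.4,0.2],[0.86,0.24,0.9,0.2],[0.86,0.24,0.9,0.2],[0.86,0.24,0.9,0.2]]]'

```text
t: 10.42
eef_pos: [0.4786, -0.1603, 0.1529]
ee_rot: [3.141, -0.0, -1.426]
force: [0.4, -0.4, 0.1]
width: 0.0869
gripper_force: 0.0
```

```bash
python3 - <<'E'
from h import *
f=snap('wrist','w3')
T=np.array([[.477,-.162,.074],[.514,-.258,.074],[.505,-.368,.074]])
print((proj(f,T)*1.4).round(0).tolist())
go(.477,-.162,.028,-1.43)
im=cv2.convertScaleAbs(cv2.resize(f['img'],(784,588)),alpha=.8);cv2.imwrite('pics/w3b.png',im[:,:,::-1])
E
```

```text
[[390.0, 295.0], [338.0, 76.0], [396.0, -228.0]]
from [ 0.4791 -0.16    0.1534] -1.4248 row [0.028, 0.039, 2.089] 0.059 dist 125.4
```

View pics/w3b.png

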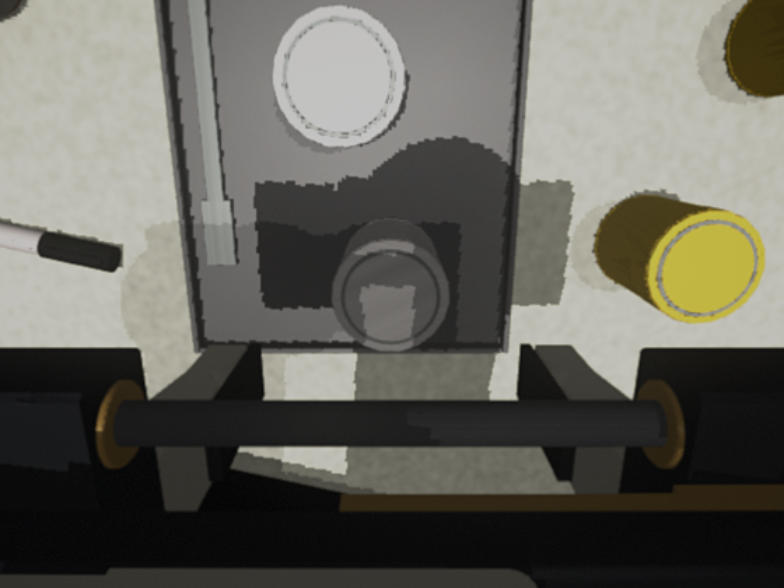

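Tin 1's lid is at (391,295) and tin 2's at (339,77), both matching the predictions (390,295) and (338,76). Descending.

Call:
jog_arm --deltas '[[[0.03,0.04,0.7,0],[0.03,0.04,1.4,0],[0.03,0.04,1.9,0],[0.03,0.04,2.05,0],[0.03,0.04,2.05,0],[0.03,0.04,2.05,0]]]'

```text
t: 11.22
eef_pos: [0.4776, -0.1623, 0.0312]
ee_rot: [-3.139, -0.0, -1.425]
force: [0.3, -0.6, -0.0]
width: 0.0867
gripper_force: 0.0
```

Call:
jog_arm --deltas '[[[0,0,0,0],[0,0,0,0],[0,0,0,0],[0,0,0,0],[0,0,0,0],[0,0,0,0]]]' --grip 40

```text
t: 11.98
eef_pos: [0.4771, -0.1625, 0.0301]
ee_rot: [-3.14, -0.0, -1.425]
force: [1.5, -0.9, 4.2]
width: 0.0578
gripper_force: 30.0
```

Call:
jog_arm --deltas '[[[0,0,-0.2,0],[0,0,-0.5,0],[0,0,-0.6,0],[0,0,-0.6,0],[0,0,-0.6,0],[0,0,-0.6,0],[0,0,-0.6,0],[0,0,-0.6,0]]]'

```text
t: 12.98
eef_pos: [0.4762, -0.1625, 0.0656]
ee_rot: [3.141, 0.0, -1.425]
force: [0.4, 0.1, -2.6]
width: 0.0579
gripper_force: 30.0
```

Tin 1 weighs about 0.27 kg, so it's a light one. Setting it back.

Call:
jog_arm --deltas '[[[0,0,0.2,0],[0,0,0.4,0],[0,0,0.55,0],[0,0,0.6,0],[0,0,0.6,0],[0,0,0.6,0]]]'

```text
t: 13.72
eef_pos: [0.4756, -0.1625, 0.0301]
ee_rot: [3.14, 0.0, -1.425]
force: [-5.0, 2.8, 9.6]
width: 0.0573
gripper_force: 30.0
```

Call:
jog_arm --deltas '[[[0,0,0,0],[0,0,0,0],[0,0,0,0],[0,0,0,0],[0,0,-0.6,0],[0,0,-1.3,0],[0,0,-1.6,0],[0,0,-1.6,0]]]' --grip 87

```text
t: 14.72
eef_pos: [0.4774, -0.1625, 0.1273]
ee_rot: [-3.138, -0.0, -1.425]
force: [-0.7, 0.6, 0.1]
width: 0.0869
gripper_force: 0.0
```

```bash
python3 - <<'E'
from h import *
go(.514,-.258,.126,-1.43)
E
```

```text
from [ 0.4774 -0.1625  0.1273] -1.4253 row [1.663, -0.373, 0.021] 0.054 dist 102.3
```

Call:
jog_arm --deltas '[[[0.6,-0.1,0,0],[1.3,-0.3,0,0],[1.66,-0.37,0,0],[1.66,-0.37,0,0],[1.66,-0.37,0.7,0],[1.66,-0.37,1.3,0],[1.66,-0.37,1.6,0],[1.66,-0.37,1.6,0]]]'

```text
t: 15.72
eef_pos: [0.511, -0.2569, 0.0281]
ee_rot: [3.138, 0.001, -1.425]
force: [0.3, -0.0, 0.3]
width: 0.0868
gripper_force: 0.0
```

Call:
jog_arm --deltas '[[[0,0,0,0],[0,0,0,0],[0,0,0,0],[0,0,0,0],[0,0,0,0],[0,0,0,0]]]' --grip 40

```text
t: 16.48
eef_pos: [0.5143, -0.258, 0.0308]
ee_rot: [-3.139, -0.001, -1.425]
force: [3.8, 2.0, 6.4]
width: 0.0576
gripper_force: 30.0
```

Call:
jog_arm --deltas '[[[0,0,-0.2,0],[0,0,-0.5,0],[0,0,-0.6,0],[0,0,-0.6,0],[0,0,-0.6,0],[0,0,-0.6,0],[0,0,-0.6,0],[0,0,-0.6,0]]]'

```text
t: 17.48
eef_pos: [0.5127, -0.2578, 0.0656]
ee_rot: [3.141, 0.0, -1.425]
force: [0.2, -0.0, -6.8]
width: 0.0576
gripper_force: 30.0
```

Tin 2 reads 6.8 N, about 0.65 kg with noise, so it's the heavy one. You asked for all three to be hefted, so I'll set it down and check tin 3.

Call:
jog_arm --deltas '[[[0,0,0.2,0],[0,0,0.4,0],[0,0,0.55,0],[0,0,0.6,0],[0,0,0.6,0],[0,0,0.6,0]]]'

```text
t: 18.23
eef_pos: [0.5122, -0.2577, 0.0305]
ee_rot: [3.141, 0.0, -1.425]
force: [-5.1, 4.0, 8.3]
width: 0.0578
gripper_force: 30.0
```

Call:
jog_arm --deltas '[[[0,0,0,0],[0,0,0,0],[0,0,0,0],[0,0,0,0],[0,0,-0.6,0],[0,0,-1.3,0],[0,0,-1.6,0],[0,0,-1.6,0]]]' --grip 87

```text
t: 19.23
eef_pos: [0.5138, -0.2581, 0.1274]
ee_rot: [-3.138, -0.001, -1.425]
force: [0.4, 0.2, -0.6]
width: 0.0866
gripper_force: 0.0
```

```bash
python3 - <<'E'
from h import *
go(.505,-.368,.126,-1.43)
f=snap('wrist','w4');print((proj(f,[[.505,-.368,.074]])*1.4).round(0).tolist())
im=cv2.convertScaleAbs(cv2.resize(f['img'],(784,588)),alpha=.8);cv2.imwrite('pics/w4b.png',im[:,:,::-1])
E
```

```text
from [ 0.5138 -0.2581  0.1274] -1.4254 row [1.792, 0.41, 0.023] 0.053 dist 110.3
[[450.0, 53.0]]
```

View pics/w4b.png

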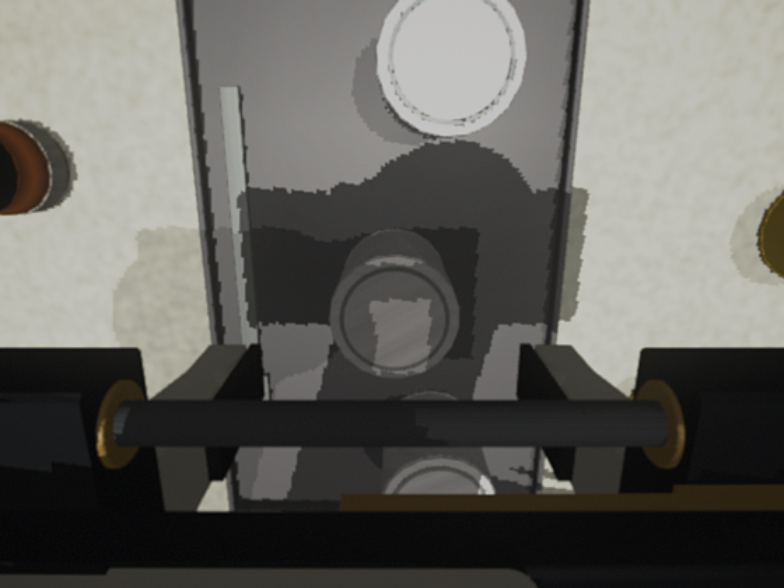

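Tin 2 is standing upright at (394,315). Tin 3's lid is at (451,60) against a predicted (450,53), a difference of about 3 mm that I can ignore.

Call:
jog_arm --deltas '[[[0.7,0.1,0,0],[1.4,0.3,0,0],[1.77,0.41,0,0],[1.77,0.41,0,0],[1.77,0.41,0.7,0],[1.77,0.41,1.3,0],[1.77,0.41,1.6,0],[1.77,0.41,1.6,0]]]'

```text
t: 20.27
eef_pos: [0.503, -0.3657, 0.0283]
ee_rot: [3.139, 0.001, -1.425]
force: [0.2, -0.6, 0.5]
width: 0.0869
gripper_force: 0.0
```

Call:
jog_arm --deltas '[[[0,0,0,0],[0,0,0,0],[0,0,0,0],[0,0,0,0],[0,0,0,0],[0,0,0,0]]]' --grip 40

```text
t: 21.02
eef_pos: [0.5048, -0.3668, 0.0308]
ee_rot: [-3.14, -0.001, -1.425]
force: [1.1, 1.5, 6.8]
width: 0.0571
gripper_force: 30.0
```

Call:
jog_arm --deltas '[[[0,0,-0.2,0],[0,0,-0.5,0],[0,0,-0.6,0],[0,0,-0.6,0],[0,0,-0.6,0],[0,0,-0.6,0],[0,0,-0.6,0],[0,0,-0.6,0]]]'

```text
t: 22.02
eef_pos: [0.5037, -0.3665, 0.0655]
ee_rot: [3.141, 0.0, -1.426]
force: [-0.5, 0.2, -2.1]
width: 0.0577
gripper_force: 30.0
```

Tin 3 reads 2.1 N, so it's light. I'll set it down and go back for tin 2.

Call:
jog_arm --deltas '[[[0,0,0.2,0],[0,0,0.4,0],[0,0,0.55,0],[0,0,0.6,0],[0,0,0.6,0],[0,0,0.6,0]]]'

```text
t: 22.78
eef_pos: [0.5032, -0.3663, 0.0306]
ee_rot: [3.14, 0.0, -1.425]
force: [-4.4, 3.3, 11.0]
width: 0.0576
gripper_force: 30.0
```

Call:
jog_arm --deltas '[[[0,0,0,0],[0,0,0,0],[0,0,0,0],[0,0,0,0],[0,0,-0.6,0],[0,0,-1.3,0],[0,0,-1.6,0],[0,0,-1.6,0]]]' --grip 87

```text
t: 23.78
eef_pos: [0.5045, -0.3668, 0.1271]
ee_rot: [-3.139, -0.001, -1.425]
force: [0.3, 0.1, -1.2]
width: 0.0872
gripper_force: 0.0
```

Call:
jog_arm --deltas '[[[-0.7,-0.1,0,0],[-1.4,-0.3,0,0],[-1.77,-0.41,0,0],[-1.77,-0.41,0,0],[-1.77,-0.41,0.7,0],[-1.77,-0.41,1.3,0],[-1.77,-0.41,1.6,0],[-1.77,-0.41,1.6,0]]]'

```text
t: 24.78
eef_pos: [0.5108, -0.2582, 0.0274]
ee_rot: [3.137, 0.002, -1.426]
force: [0.4, -0.8, -0.1]
width: 0.0872
gripper_force: 0.0
```

Call:
jog_arm --deltas '[[[0,0,0,0],[0,0,0,0],[0,0,0,0],[0,0,0,0],[0,0,0,0],[0,0,0,0]]]' --grip 40

```text
t: 25.52
eef_pos: [0.5126, -0.258, 0.0304]
ee_rot: [-3.142, -0.0, -1.425]
force: [-3.1, 0.4, 6.2]
width: 0.0572
gripper_force: 30.0
```

Call:
jog_arm --deltas '[[[0,0,-0.3,0],[0,0,-1,0],[0,0,-1.8,0],[0,0,-2.6,0],[0,0,-3.2,0],[0,0,-3.2,0],[0,0,-3.2,0],[0,0,-3.2,0]]]'

```text
t: 26.52
eef_pos: [0.5116, -0.2574, 0.2194]
ee_rot: [3.138, 0.002, -1.426]
force: [-0.6, -0.2, -7.4]
width: 0.0578
gripper_force: 30.0
```

```bash
python3 - <<'E'
from h import *
s=arm.get_state();print(s['force'],s['width'])
go(.574,.121,.225,-1.43)
go(.574,.121,.198,-1.43)
E
```

```text
[-0.59921744 -0.21693244 -7.35676426] 0.05777737135043187
from [ 0.5116 -0.2574  0.2194] -1.4257 row [-6.09, -1.941, -0.093] 0.05 dist 383.5
from [ 0.5116 -0.2574  0.2194] -1.4257 row [-6.09, -1.941, 0.357] 0.05 dist 384.1
```

Call:
jog_arm --deltas '[[[-0.3,-0.1,0,0],[-0.9,-0.3,0,0],[-1.6,-0.5,0,0],[-2.3,-0.7,0,0],[-3.0,-0.95,0,0],[-3.7,-1.2,0,0],[-4.4,-1.4,0,0],[-5.0,-1.6,0,0]]]'

```text
t: 27.52
eef_pos: [0.5638, 0.0553, 0.2209]
ee_rot: [3.14, -0.0, -1.425]
force: [0.5, 0.3, -5.3]
width: 0.0574
gripper_force: 30.0
```

Call:
jog_arm --deltas '[[[-0.5,-0.15,0,0],[-0.8,-0.25,0,0],[-1.0,-0.3,0,0],[-1.09,-0.34,0.1,0],[-1.09,-0.34,0.2,0],[-1.09,-0.34,0.3,0],[-1.09,-0.34,0.3,0],[-1.09,-0.34,0.3,0]]]'

```text
t: 28.52
eef_pos: [0.5751, 0.1202, 0.2039]
ee_rot: [-3.141, -0.0, -1.426]
force: [-0.3, -0.8, -5.6]
width: 0.058
gripper_force: 30.0
```

```bash
python3 - <<'E'
from h import *
go(.574,.121,.198,-1.43)
f=snap('scene','s2');g=snap('top','t2')
im=np.hstack([cv2.resize(f['img'][130:330,80:380],(450,300)),cv2.resize(g['img'][120:290,140:340],(350,300))])
im=cv2.convertScaleAbs(im,alpha=1.4);cv2.imwrite('pics/e.png',im[:,:,::-1])
E
```

```text
from [0.5751 0.1202 0.2039] -1.4259 row [-0.016, 0.017, 0.099] 0.046 dist 6.1
```

View pics/e.png

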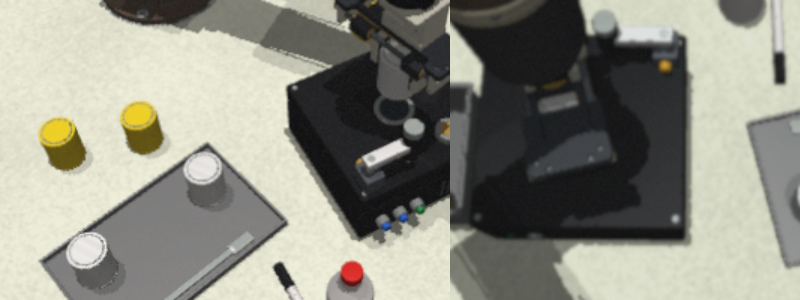

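The heavy tin hangs upright above the window at (395,75), and the two light ones stand in the tray at (205,180) and (88,262). I'll let it settle and hand in.

Call:
jog_arm --deltas '[[[0,0,0.1,0],[0,0,0.1,0],[0,0,0.1,0],[0,0,0.1,0],[0,0,0.1,0],[0,0,0.1,0],[0,0,0.1,0],[0,0,0.1,0]]]'

```text
t: 29.62
eef_pos: [0.575, 0.1206, 0.1978]
ee_rot: [-3.142, 0.0, -1.425]
force: [0.3, 0.6, -6.1]
width: 0.0577
gripper_force: 30.0
```

```bash
python3 -c "
from station import arm
s=arm.get_state();print(s['eef_pos'],abs(s['qd']).max(),s['force']);print(arm.job_done())"
```

```text
[0.57500097 0.1205864  0.19776283] 0.0016479298234182997 [ 0.31115778  0.62540435 -6.05401725]
the job is handed in; nothing more can be done
None
```

I handed the job in at about 29.6 s, with no verdict returned: both chips are in the bin, and the heaviest tin (middle of the row, about 6 N; the others 2.6 N and 2.1 N) is held upright and still about 5 cm above the window, with the other two standing in the tray.

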